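Switch on the cup-shelf light from under its lip

TASK

Turn on the light of the glass cup shelf on the ice-cream counter: push the yellow bar switch, hidden under the shelf's front lip beneath the yellow tab, fully up from below and leave it up. Leave the blue and the red switch as they are.

Things in the scene. Friction and masses are not known exactly. Their poses are not given: they have to be found in the camera images.
- light_bar (a point): Middle of the underside of the yellow bar switch: a level cylinder, 20 mm thick, 50 mm long, hanging under the shelf's white front lip, 15 mm (bar axis) behind the lip's front edge, which faces the robot. Moves with the bar. x: level, square to the lip, in under the shelf, within 0.2 rad of straight ahead; y: along the bar; z: up. A yellow tab, 34 x 50 mm, lies on the lip straight above.
- light_switch (a joint): Height of the yellow bar in m: 0 to 0.002 = off, 0.014 = fully up, on. Slides straight up against about 3 N of friction, no spring, stays where left. Its underside hangs 52 mm below the lip's underside when off, 38 mm when on. The lip is fixed, 8 mm thick, 46 mm deep, its underside 245 to 285 mm above the counter; the space before it and below the bars is free.
- rinse_switch (a joint): Height of the blue bar in m, 0 to 0.002 = off, 0.014 = fully up; to be left alone. Same make as the yellow one, under a blue tab. The three switches hang side by side under the lip in any order, neighbours 95 to 155 mm apart between centres.
- bell_switch (a joint): Height of the red bar in m, 0 to 0.002 = off, 0.014 = fully up; to be left alone. Same make as the yellow one, under a red tab. The lip is 560 mm long; behind it a glass board on two wooden posts, 22 mm wide, at the ends, 90 mm farther back than the bars.

How it is judged:
At the end, for the whole second after the job is handed in: The yellow switch is up and stays up (more than 10 mm of its 14 mm), and the blue and red switches are still down (less than 5 mm up) (value of joint light_switch above 0.01 m and value of joint each of rinse_switch, bell_switch below 0.005 m); the robot touches nothing.
It fails at once if the blue or the red switch is pushed up (5 mm or more) (value of joint any of rinse_switch, bell_switch above 0.005 m).
It also fails if it takes over 40 s, if anything falls off the work surface, if the arm or the gripper's body presses on something with over 40 N, if the wrist force passes 120 N, or if a joint passes its speed limit or range.

ROBOT

A 6-joint arm with a two-finger parallel gripper is mounted at the origin on the work surface. World frame = base frame: x ahead of the robot, y to its left, z up, the work surface at z = 0. Lengths are in m, angles in rad, forces in N, time in s.
With the tool pointing down it reaches from about 0.425 to 0.95 m from the base axis. Payload 3.5 kg.
Tool frame: the origin (TCP) lies on the mounting face of the last link; the fingertips stand 173 mm ahead of it and the grasp point (between the pads) lies 155 mm ahead of it; z points along the fingers, x is the direction in which the jaws open and shut, and the axes are right-handed (so a half turn about z gives the same grasp; the last joint's range is limited). The gripper opens to 85 mm and grips with 20 to 120 N. Pads are 22 mm wide; open, the fingers measure 114 mm over their backs; the gripper's body (76 mm by 85 mm) begins 54 mm behind the grasp point. The pads swing forward as they close: fully open they stand 13 mm farther back than shut.
Start: joints at [-1.288, 0.286, 1.577, -0, 1.279, -0.15], TCP at [0.283, -0.613, 0.405] pointing down, gripper open.
Joint ranges: [-2.77, 2.77], [-0.9, 2.22], [0.21, 2.48], [-1.53, 4.67], [0.24, 2.81], [-2.84, 2.84]. Speed limits (rad/s): [2.79, 2.79, 3.14, 3.14, 3.14, 3.14].

INTERFACE

Orientations are given as a unit quaternion [x, y, z, w].
In Python, from plant import get_state, read_camera, sign_off gives the robot as it stands.
- The arm moves only by the shell command python3 -m jog 'ROWS' [FORCE]. ROWS is JSON, a list of rows, each an object of numbers: "grip": the closure, from 0 (fully open) to 1 (shut); "x", "y", "z": the shift along the tool's x, y, z in mm; "rx", "ry", "rz": the turn, a rotation vector about the tool's x, y, z in degrees. A call has 1 to 8 rows; each row shifts and turns the commanded pose from where the row before left it, along the tool's axes as they then stand; what a row does not reach is not made up. A row lasts 1/12 s, in which the tool goes at most 41.7 mm and 7.16 degrees, less where a joint would pass 70% of its speed; a pose out of reach is approached as far as the arm can. A call with a gripper value outside its range is refused whole. The fingers move at their own pace and stop on an object; FORCE is the grip in N (left out, the last holds). Time passes only in rows, so rows that do not move let the fingers close. It gives the time, the measured TCP pose, the force and the opening at its end, in the units of the state.
- get_state(): the state, without advancing time (a new reading comes with each control period).
- read_camera(name): name is "scene" or "top" or "wrist"; returns a dict with "frame" (384x512x3 uint8, red, green, blue), "intrinsics" (3x3 intrinsics, pixels), "R" (3x3) and "t" (3): a world point X has camera coordinates R X + t. Camera axes: x right, y down, z forward; pixel columns grow to the right and rows downward; lengths in m; the calibration is good to about 2 mm. A picture is of the moment at which its call begins. There is no depth.
- sign_off(): hands the job in, once; it reports no verdict.
The state is a dict: "time": time; "qpos": joint angles; "dq": joint speeds; "joint_efforts": joint torques, N m; "eef_pos": TCP position; "tcp_rot": TCP orientation; "contact_force": force on the tool from outside, world axes, zero at the start; "wrist_torque": the same for the moment, N m; "opening": opening from 0.0 (shut) to 1.0 (fully open).
Only numpy, scipy, OpenCV 4.12 (cv2) and the standard library are available. Lean on these libraries where they do the work, as an engineer would, in place of code of your own. Each camera call takes 0.05 s, during which the arm holds its last target.

## Working session

There is one attempt and no reset: what is moved stays moved. The work goes in short steps, Python scripts to look and compute and a shell command to move; the robot and the scene stay as the last step left them, time stands still between calls to the robot, and variables do not carry over. Pictures are saved under pics/ and viewed, and the job is handed in when it is done.

```bash
mkdir -p pics; ls; python3 - <<'E'
from plant import get_state, read_camera
import cv2,numpy as np
s=get_state()
print({k:np.round(v,3) for k,v in s.items()})
for n in("scene","top","wrist"):
    c=read_camera(n); cv2.imwrite(f"pics/{n}0.png",c["frame"][:,:,::-1]); np.savez(f"pics/{n}0.npz",**c)
    print(n,np.round(c["intrinsics"],1).tolist(),np.round(-c["R"].T@c["t"],3),np.round(c["R"],3).tolist())
E
```

```text
pics
{'time': np.float64(0.0), 'qpos': array([-1.288,  0.287,  1.578,  0.   ,  1.279, -0.15 ]), 'dq': array([ 0.   ,  0.001, -0.001,  0.001,  0.001, -0.   ]), 'joint_efforts': array([ 1.0000e-03, -4.0598e+01, -2.9263e+01, -0.0000e+00,  6.0000e-03,
        0.0000e+00]), 'eef_pos': array([ 0.283, -0.613,  0.403]), 'tcp_rot': array([ 0.842, -0.539, -0.001, -0.001]), 'contact_force': array([-0.158,  0.261, -0.327]), 'wrist_torque': array([ 0.041, -0.04 , -0.039]), 'opening': np.float64(1.001)}
scene [[402.9, 0.0, 253.6], [0.0, 402.9, 192.6], [0.0, 0.0, 1.0]] [ 1.08  -0.217  0.814] [[0.454, 0.891, 0.014], [0.642, -0.316, -0.699], [-0.618, 0.326, -0.715]]
top [[384.1, 0.0, 249.7], [0.0, 384.1, 191.7], [0.0, 0.0, 1.0]] [0.523 0.041 0.916] [[0.004, -1.0, -0.019], [-0.986, -0.0, -0.166], [0.166, 0.019, -0.986]]
wrist [[274.8, 0.0, 258.0], [0.0, 274.8, 193.6], [0.0, 0.0, 1.0]] [ 0.344 -0.584  0.373] [[0.42, -0.908, -0.002], [-0.876, -0.406, 0.26], [-0.237, -0.108, -0.966]]
```

View pics/scene0.png

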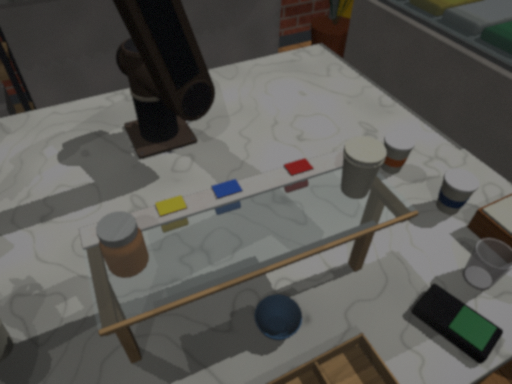

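View pics/top0.png

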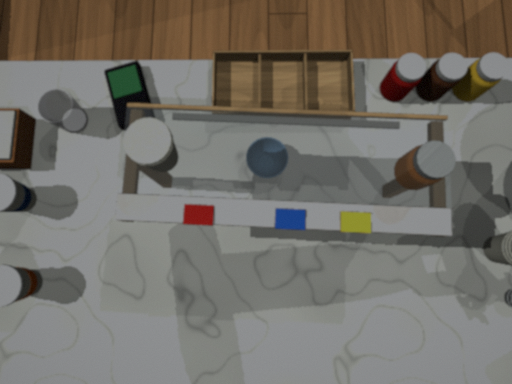

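View pics/wrist0.png

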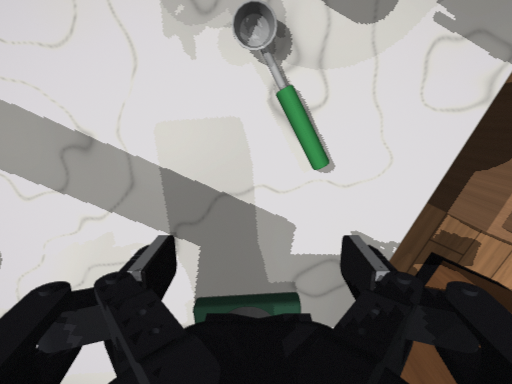

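The scene view shows the yellow tab at about (171,206), blue at (227,189) and red at (298,167). The top view shows them at (355,222), (291,219) and (199,214). I'll triangulate them.

```bash
cat > h.py <<'E'
import cv2,numpy as np
def load(n): return dict(np.load(f"pics/{n}.npz"))
H={'yellow':[(22,32)],'blue':[(105,125)],'red':[(0,6),(174,180)]}
def mask(f,col,smin=150,vmin=90):
    h=cv2.cvtColor(f,cv2.COLOR_RGB2HSV);m=np.zeros(f.shape[:2],np.uint8)
    for a,b in H[col]: m|=cv2.inRange(h,(a,smin,vmin),(b,255,255))
    return m
def blobs(m,amin=30):
    c,_=cv2.findContours(m,cv2.RETR_EXTERNAL,cv2.CHAIN_APPROX_NONE)
    return [(cv2.contourArea(k),k) for k in c if cv2.contourArea(k)>amin]
def tri(c1,p1,c2,p2):
    P=[c["intrinsics"]@np.c_[c["R"],c["t"]] for c in(c1,c2)]
    X=cv2.triangulatePoints(P[0],P[1],np.float64(p1).reshape(2,1),np.float64(p2).reshape(2,1)).ravel();return X[:3]/X[3]
def ray(c,p):
    o=-c["R"].T@c["t"];d=c["R"].T@np.linalg.inv(c["intrinsics"])@np.r_[p,1];return o,d/np.linalg.norm(d)
def onz(c,p,z):
    o,d=ray(c,p);return o+d*(z-o[2])/d[2]
def proj(c,X):
    q=c["intrinsics"]@(c["R"]@np.asarray(X)+c["t"]);return q[:2]/q[2]
E
python3 - <<'E'
from h import *
s,t=load("scene0"),load("top0")
for col in H:
    r={}
    for n,c in(("s",s),("t",t)):
        b=blobs(mask(c["frame"],col))
        r[n]=[(a,np.round(cv2.minAreaRect(k)[0],1),np.round(cv2.minAreaRect(k)[1],1)) for a,k in b]
    print(col,r)
E
```

```text
yellow {'s': [(293.0, array([170.4, 205.3]), array([12.5, 26.8]))], 't': [(483.5, array([355. , 222.5]), array([19., 28.])), (143.0, array([478.1,  76.5]), array([26.9, 12.9]))]}
blue {'s': [(241.5, array([226.4, 188.2]), array([11.5, 25.5]))], 't': [(505.0, array([290. , 218.9]), array([28.7, 19. ]))]}
red {'s': [(203.0, array([298.3, 166.4]), array([11.1, 23.7]))], 't': [(484.0, array([198.2, 214.5]), array([28.3, 18.5])), (32.5, array([395. ,  74.5]), array([18.4,  5.5]))]}
```

```bash
python3 - <<'E'
from h import *
s,t=load("scene0"),load("top0")
pts={}
for col in H:
    a=[]
    for c,lim in((s,1e9),(t,1e9)):
        k=max(blobs(mask(c["frame"],col)),key=lambda q:q[0])[1];
        m=cv2.moments(k); a.append((m['m10']/m['m00'],m['m01']/m['m00']))
    X=tri(s,a[0],t,a[1]);pts[col]=X
    print(col,np.round(X,4),[np.round(proj(c,X)-p,2) for c,p in((s,a[0]),(t,a[1]))])
y,b,r=pts['yellow'],pts['blue'],pts['red']
d=r-y;print("axis",d/np.linalg.norm(d),np.linalg.norm(b-y),np.linalg.norm(r-b),"yaw",np.arctan2(-d[0],d[1]))
# lip front edge in top: brightness columns near yellow; tab size via corners at z
z=np.mean([p[2] for p in pts.values()])
k=max(blobs(mask(t["frame"],'yellow')),key=lambda q:q[0])[1]
print(z,[np.round(onz(t,p,z),4) for p in cv2.boxPoints(cv2.minAreaRect(k))])
for u in (180,250,320,345,395,440): print(u,t["frame"][190:250,u].mean(1).astype(int).tolist())
im=t["frame"][180:260,100:480];cv2.imwrite("pics/z.png",cv2.resize(im[:,:,::-1],None,fx=2,fy=2))
E
```

```text
yellow [ 0.5798 -0.1214  0.278 ] [array([-0.01, -0.  ]), array([-0.01, -0.  ])]
blue [ 0.5848 -0.0136  0.2782] [array([-0.03, -0.  ]), array([-0.03, -0.01])]
red [0.5919 0.1396 0.2782] [array([-0.05,  0.01]), array([-0.06, -0.03])]
axis [4.61302028e-02 9.98935130e-01 7.81203768e-04] 0.10794262745893661 0.15335137983053754 yaw -0.046146593422208226
0.27812298921392725 [array([ 0.5948, -0.0982,  0.2781]), array([ 0.5948, -0.1445,  0.2781]), array([ 0.5634, -0.143 ,  0.2781]), array([ 0.5633, -0.0971,  0.2781])]
180 [143, 144, 145, 143, 136, 128, 132, 141, 142, 143, 143, 143, 145, 145, 143, 145, 145, 145, 145, 145, 144, 144, 144, 145, 144, 145, 144, 143, 144, 144, 143, 140, 128, 114, 114, 119, 120, 118, 120, 120, 120, 120, 119, 119, 120, 121, 119, 120, 120, 119, 118, 117, 117, 118, 120, 118, 116, 114, 110, 106]
250 [96, 95, 101, 115, 124, 133, 138, 139, 135, 134, 139, 143, 143, 144, 144, 144, 144, 144, 144, 145, 144, 144, 143, 145, 144, 145, 144, 144, 143, 145, 143, 144, 144, 144, 142, 131, 106, 98, 101, 102, 104, 102, 103, 102, 102, 103, 111, 125, 133, 133, 135, 135, 134, 133, 134, 135
[... 473 characters left out ...]
1, 109, 109, 110, 110, 111, 110, 111, 110, 111, 110, 105, 94, 85, 82, 80, 80, 81, 81, 80, 81, 93, 114, 119, 113, 105, 101, 101, 106, 110]
395 [55, 56, 60, 59, 67, 80, 99, 109, 110, 110, 109, 109, 107, 107, 102, 103, 120, 133, 137, 137, 137, 136, 137, 138, 138, 137, 136, 137, 136, 137, 138, 137, 138, 141, 143, 144, 144, 143, 143, 144, 144, 141, 127, 101, 89, 91, 92, 91, 91, 92, 92, 92, 92, 90, 102, 118, 126, 127, 126, 127]
440 [70, 69, 68, 70, 71, 70, 70, 71, 71, 70, 71, 71, 70, 70, 71, 72, 67, 86, 119, 139, 142, 144, 142, 142, 142, 143, 143, 141, 143, 143, 142, 142, 141, 142, 143, 142, 142, 142, 142, 141, 142, 142, 143, 142, 127, 94, 65, 66, 68, 70, 71, 70, 69, 72, 69, 71, 81, 101, 116, 122]
```

View pics/z.png

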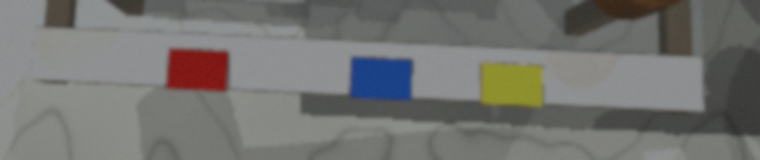

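The three tabs measure as follows:

| Check | Measured | Expected |
|---|---|---|
| Tab top height | 0.278 m | – |
| Lip underside | about 0.270 m | 0.245–0.285 m |
| Tab spacing | 108 and 153 mm | 95–155 mm |
| Tab size | 32×46 mm | 34×50 mm |

All of these are plausible. The yellow bar is at about (0.578, -0.121), with its underside at about 0.218 when off and 0.232 when on. I'll push with closed fingers, tool horizontal, coming in from the front. First I'll move up and across with the tool still pointing down.

```bash
python3 -m jog '[{"grip":1,"x":-20,"y":-18,"z":-15},{"grip":1,"x":-25,"y":-23,"z":-10},{"grip":1,"x":-25,"y":-23,"z":-10},{"grip":1,"x":-25,"y":-23,"z":-10},{"grip":1,"x":-25,"y":-23,"z":-5},{"grip":1,"x":-25,"y":-23},{"grip":1,"x":-25,"y":-23},{"grip":1,"x":-25,"y":-23}]' 40
python3 -m jog '[{"grip":1,"x":-25,"y":-23},{"grip":1,"x":-25,"y":-23},{"grip":1,"x":-20,"y":-18},{"grip":1,"x":-20,"y":-18},{"grip":1,"rz":7},{"grip":1,"rz":7},{"grip":1,"rz":7},{"grip":1,"rz":6.3}]'
```

```text
$[0]: bad value
$[0]: bad value
```

```bash
cat >> h.py <<'E'
from scipy.spatial.transform import Rotation as Ro
def report(yaw=-0.046,target=None,pitch=0):
    """pitch>0 : fingers point down by pitch rad"""
    from plant import get_state
    s=get_state();R=Ro.from_quat(s["tcp_rot"]);p=s["eef_pos"]
    z=np.array([np.cos(yaw)*np.cos(pitch),np.sin(yaw)*np.cos(pitch),-np.sin(pitch)]);x=np.array([np.sin(yaw),-np.cos(yaw),0]);T=Ro.from_matrix(np.c_[x,np.cross(z,x),z])
    print("t",round(float(s["time"]),2),"p",np.round(p,4),"tip",np.round(p+.173*R.as_matrix()[:,2],4),"q",np.round(s["qpos"],2),"F",np.round(s["contact_force"],1),"op",round(float(s["opening"]),2))
    print("R",np.round(R.as_matrix(),3).tolist());print("rotvec to target (tool,deg)",np.round(np.degrees((R.inv()*T).as_rotvec()),2))
    if target is not None:print("tip shift tool mm",np.round(1000*R.inv().apply(np.array(target)-(p+.173*R.as_matrix()[:,2])),1))
E
python3 -c "
from h import *
report()"
```

```text
t 0.15 p [ 0.2831 -0.6126  0.4036] tip [ 0.283  -0.6123  0.2306] q [-1.29  0.29  1.58  0.    1.28 -0.15] F [-0.8  0.1 -0.2] op 1.0
R [[0.419, -0.908, -0.0], [-0.908, -0.419, 0.002], [-0.002, -0.0, -1.0]]
rotvec to target (tool,deg) [88.13 21.59 21.42]
```

```bash
python3 -m jog '[{"x":-20,"y":-18,"z":-15,"rx":0,"ry":0,"rz":0,"grip":0.95}]' 40; python3 -m jog '[{"x":-20.0,"y":-18.0,"z":-15.0}]'; python3 -m jog --help
```

```text
time: 0.23
eef_pos: [0.2894, -0.5887, 0.4146]
tcp_rot: [0.842, -0.54, -0.003, -0.002]
contact_force: [-0.3, 1.2, -1.1]
opening: 0.882$[0]: bad value
invalid input: not JSON, or not a number
```

All keys have to be present in each row.

```bash
python3 -m jog '[{"grip":1,"x":-25,"y":-23,"z":-10,"rx":0,"ry":0,"rz":0},{"grip":1,"x":-25,"y":-23,"z":-10,"rx":0,"ry":0,"rz":0},{"grip":1,"x":-25,"y":-23,"z":-10,"rx":0,"ry":0,"rz":0},{"grip":1,"x":-25,"y":-23,"z":-5,"rx":0,"ry":0,"rz":0},{"grip":1,"x":-25,"y":-23,"z":0,"rx":0,"ry":0,"rz":0},{"grip":1,"x":-25,"y":-23,"z":0,"rx":0,"ry":0,"rz":0},{"grip":1,"x":-25,"y":-23,"z":0,"rx":0,"ry":0,"rz":0},{"grip":1,"x":-25,"y":-23,"z":0,"rx":0,"ry":0,"rz":0}]' 40
python3 -m jog '[{"grip":1,"x":-25,"y":-23,"z":0,"rx":0,"ry":0,"rz":0},{"grip":1,"x":-20,"y":-18,"z":0,"rx":0,"ry":0,"rz":0},{"grip":1,"x":-20,"y":-18,"z":0,"rx":0,"ry":0,"rz":0},{"grip":1,"x":0,"y":0,"z":0,"rx":0,"ry":0,"rz":7},{"grip":1,"x":0,"y":0,"z":0,"rx":0,"ry":0,"rz":7},{"grip":1,"x":0,"y":0,"z":0,"rx":0,"ry":0,"rz":7},{"grip":1,"x":0,"y":0,"z":0,"rx":0,"ry":0,"rz":6.3}]'
python3 -c "
from h import *
report()"
```

```text
time: 0.9
eef_pos: [0.3743, -0.3266, 0.4544]
tcp_rot: [0.842, -0.539, -0.0, -0.0]
contact_force: [0.8, -0.2, 0.9]
opening: -0.001
time: 1.48
eef_pos: [0.4005, -0.2441, 0.4544]
tcp_rot: [-0.69, 0.724, 0.0, -0.0]
contact_force: [0.2, -0.4, -0.6]
opening: -0.0
t 1.48 p [ 0.4005 -0.2441  0.4544] tip [ 0.4005 -0.244   0.2814] q [-0.76 -0.22  2.01 -0.    1.36  0.86] F [ 0.2 -0.4 -0.6] op -0.0
R [[-0.049, -0.999, -0.0], [-0.999, 0.049, 0.0], [-0.0, 0.0, -1.0]]
rotvec to target (tool,deg) [90.02 -0.11 -0.14]
```

```bash
python3 -m jog '[{"grip":1,"x":0,"y":0,"z":0,"rx":7,"ry":0,"rz":0},{"grip":1,"x":0,"y":0,"z":0,"rx":7,"ry":0,"rz":0},{"grip":1,"x":0,"y":0,"z":0,"rx":7,"ry":0,"rz":0},{"grip":1,"x":0,"y":0,"z":0,"rx":7,"ry":0,"rz":0},{"grip":1,"x":0,"y":0,"z":0,"rx":7,"ry":0,"rz":0},{"grip":1,"x":0,"y":0,"z":0,"rx":7,"ry":0,"rz":0},{"grip":1,"x":0,"y":0,"z":0,"rx":7,"ry":0,"rz":0},{"grip":1,"x":0,"y":0,"z":0,"rx":7,"ry":0,"rz":0}]' 
python3 -c "
from h import *
report()"
```

```text
time: 2.15
eef_pos: [0.4003, -0.2445, 0.4545]
tcp_rot: [-0.609, 0.637, -0.341, 0.326]
contact_force: [-0.2, 0.3, -0.2]
opening: 0.003
t 2.15 p [ 0.4003 -0.2445  0.4545] tip [ 0.5441 -0.2509  0.3586] q [-0.87 -0.34  2.16  0.99  0.82  0.22] F [-0.2  0.3 -0.2] op 0.0
R [[-0.045, -0.554, 0.831], [-0.999, 0.024, -0.037], [0.0, -0.832, -0.555]]
rotvec to target (tool,deg) [33.69  0.07  0.04]
```

```bash
python3 -m jog '[{"grip":1,"x":-15,"y":0,"z":0,"rx":6,"ry":0,"rz":0},{"grip":1,"x":-20,"y":0,"z":0,"rx":6,"ry":0,"rz":0},{"grip":1,"x":-25,"y":0,"z":0,"rx":6,"ry":0,"rz":0},{"grip":1,"x":-25,"y":0,"z":0,"rx":6,"ry":0,"rz":0},{"grip":1,"x":-20,"y":0,"z":0,"rx":6,"ry":0,"rz":0},{"grip":1,"x":-20,"y":0,"z":0,"rx":3.7,"ry":0,"rz":0}]' 
python3 -c "
from h import *
report()"
```

```text
time: 2.65
eef_pos: [0.4055, -0.1196, 0.4541]
tcp_rot: [-0.49, 0.513, -0.509, 0.487]
contact_force: [1.1, 0.4, 0.4]
opening: -0.005
t 2.65 p [ 0.4055 -0.1196  0.4541] tip [ 0.5783 -0.1273  0.4529] q [-0.63 -0.5   2.34  1.95  0.64 -0.46] F [1.1 0.4 0.4] op -0.0
R [[-0.044, -0.007, 0.999], [-0.999, 0.001, -0.044], [-0.001, -1.0, -0.007]]
rotvec to target (tool,deg) [ 0.41  0.09 -0.03]
```

```bash
cat > kin.py <<'E'
import numpy as np
from scipy.optimize import least_squares
from scipy.spatial.transform import Rotation as Ro
def fk(q,P):
    h,a,d,L1,L2,e,Lw=P
    B=Ro.from_euler('z',q[0]); U=Ro.from_euler('y',q[1]);F=Ro.from_euler('y',q[1]+q[2])
    w=np.array([a,d,h])+U.apply([0,0,L1])+F.apply([e,0,L2])
    W=B*F*Ro.from_euler('z',q[3])*Ro.from_euler('y',q[4])
    return B.apply(w)+W.apply([0,0,Lw]), W.apply([0,0,1])
D=[([-1.288,.287,1.578,0,1.279,-.15],[.283,-.613,.4035]),([-.76,-.22,2.01,0,1.36,.86],[.4005,-.2441,.4544]),
([-.87,-.34,2.16,.99,.82,.22],[.4003,-.2445,.4545]),([-.63,-.5,2.34,1.95,.64,-.46],[.4055,-.1196,.4541])]
r=least_squares(lambda P:np.r_[np.concatenate([fk(np.array(q),P)[0]-p for q,p in D])/.003,(P-[.25,0,.1,.4,.4,0,.1])/.2],[.25,0,.1,.4,.4,0,.1])
P=r.x
if __name__=="__main__":
    print(np.round(P,3),[np.round(1000*(fk(np.array(q),P)[0]-p),1) for q,p in D])
    lo=np.array([-2.77,-.9,.21,-1.53,.24]);hi=np.array([2.77,2.22,2.48,4.67,2.81])
    for yaw in(-.05,-.3,-.5):
     for pit in(0,.25,.5):
      for tip in([.53,-.12,.20],[.53,-.12,.3],[.592,-.1215,.212],[.6,-.1215,.24]):
        z=np.array([np.cos(yaw)*np.cos(pit),np.sin(yaw)*np.cos(pit),-np.sin(pit)]);p=np.array(tip)-.173*z
        b=least_squares(lambda q:np.r_[fk(q,P)[0]-p,.3*(fk(q,P)[1]-z)],np.clip([-.63,-.5,2.34,1.95,.64],lo,hi),bounds=(lo-.3,hi+.3))
        print(yaw,pit,tip,np.round(b.x,2),round(b.cost**.5*1e3,1),"OUT" if ((b.x<lo)|(b.x>hi)).any() else "")
E
python3 kin.py
```

```text
[ 0.234 -0.021  0.101  0.441  0.592  0.009  0.074] [array([ 0.3, -0.1, -0.3]), array([ 1.2,  1.6, -1. ]), array([-1.3, -1.6, -0.1]), array([-0.3,  0. ,  1.4])]
-0.05 0 [0.53, -0.12, 0.2] [-0.7  -0.11  2.59  2.37  1.06] 0.0 OUT
-0.05 0 [0.53, -0.12, 0.3] [-0.7  -0.42  2.58  2.2   0.85] 0.0 OUT
-0.05 0 [0.592, -0.1215, 0.212] [-0.59 -0.    2.46  2.48  1.  ] 0.0 
-0.05 0 [0.6, -0.1215, 0.24] [-0.58 -0.06  2.44  2.47  0.93] 0.0 
-0.05 0.25 [0.53, -0.12, 0.2] [-0.69 -0.29  2.58  2.09  0.72] 0.0 OUT
-0.05 0.25 [0.53, -0.12, 0.3] [-0.69 -0.52  2.52  1.74  0.63] 0.0 OUT
-0.05 0.25 [0.592, -0.1215, 0.212] [-0.58 -0.14  2.43  2.22  0.66] 0.0 
-0.05 0.25 [0.6, -0.1215, 0.24] [-0.57 -0.18  2.41  2.16  0.61] 0.0 
-0.05 0.5 [0.53, -0.12, 0.2] [-0.64 -0.36  2.5   1.55  0.51] 0.0 OUT
-0.05 0.5 [0.53, -0.12, 0.3] [-0.64 -0.53  2.42  1.15  0.57] 0.0 
-0.05 0.5 [0.592, -0.1215, 0.212] [-0.55 -0.2   2.36  1.64  0.43] 0.0 
-0.05 0.5 [0.6, -0.1215, 0.24] [-0.54 -0.23  2.33  1.51  0.42] 0.0 
-0.3 0 [0.53, -0.12, 0.2] [-0.5  -0.13  2.61  2.88  0.92] 0.0 OUT
-0.3 0 [0.53, -0.12, 0.3] [-0.5  -0.44  2.6   2.78
[... 822 characters left out ...]
62] 0.0 OUT
-0.5 0 [0.592, -0.1215, 0.212] [-0.28  0.03  2.42  3.42  0.9 ] 0.0 
-0.5 0 [0.6, -0.1215, 0.24] [-0.27 -0.02  2.41  3.45  0.83] 0.0 
-0.5 0.25 [0.53, -0.12, 0.2] [-0.34 -0.26  2.55  3.48  0.5 ] 0.0 OUT
-0.5 0.25 [0.53, -0.12, 0.3] [-0.34 -0.49  2.5   3.83  0.25] 0.0 OUT
-0.5 0.25 [0.592, -0.1215, 0.212] [-0.29 -0.11  2.41  3.58  0.51] 0.0 
-0.5 0.25 [0.6, -0.1215, 0.24] [-0.28 -0.15  2.38  3.65  0.45] 0.0 
-0.5 0.5 [0.53, -0.12, 0.2] [-0.35 -0.33  2.49  4.19  0.15] 0.0 OUT
-0.5 0.5 [0.53, -0.12, 0.3] [-0.35 -0.5   2.4  -0.67  0.21] 0.0 OUT
-0.5 0.5 [0.592, -0.1215, 0.212] [-0.3  -0.17  2.34  4.27  0.2 ] 0.0 OUT
-0.5 0.5 [0.6, -0.1215, 0.24] [-0.29 -0.2   2.3   4.59  0.18] 0.0 OUT
```

```bash
python3 - <<'E'
from kin import *
lo=np.array([-2.77,-.9,.21,-1.53,.24]);hi=np.array([2.77,2.22,2.48,4.67,2.81])
for yaw in(.15,.3,.45):
 for pit in(0,.15):
  q0=[-.63,-.5,2.34,1.95,.64]
  for tip in([.55,-.2,.45],[.52,-.26,.4],[.52,-.26,.19],[.59,-.22,.19],[.592,-.1215,.19],[.592,-.1215,.225]):
    z=np.array([np.cos(yaw)*np.cos(pit),np.sin(yaw)*np.cos(pit),-np.sin(pit)]);p=np.array(tip)-.173*z
    b=least_squares(lambda q:np.r_[fk(q,P)[0]-p,.3*(fk(q,P)[1]-z)],q0,bounds=(lo-.3,hi+.3));q0=b.x
    print(yaw,pit,tip,np.round(b.x,2),round(b.cost**.5*1e3,1),"OUT" if ((b.x<lo)|(b.x>hi)).any() else "")
E
python3 - <<'E'
from h import *
from plant import read_camera
t=load("top0");w=load("wrist0")
print("cyl right",[np.round(onz(t,p,z),3) for p,z in(((498,248),0),((498,248),.1))])
print("scoop",[np.round(onz(w,p,0.01),3) for p in((255,25),(320,165),(240,300))])
c=read_camera("wrist");cv2.imwrite("pics/w1.png",c["frame"][:,:,::-1])
c=read_camera("top");cv2.imwrite("pics/t1.png",c["frame"][:,:,::-1])
E
```

```text
0.15 0 [0.55, -0.2, 0.45] [-0.92 -0.38  2.27  1.74  1.1 ] 0.0 
0.15 0 [0.52, -0.26, 0.4] [-1.07 -0.27  2.28  1.72  1.26] 0.0 
0.15 0 [0.52, -0.26, 0.19] [-1.07  0.15  2.35  1.85  1.37] 0.0 
0.15 0 [0.59, -0.22, 0.19] [-0.88  0.2   2.29  2.02  1.25] 0.0 
0.15 0 [0.592, -0.1215, 0.19] [-0.7   0.11  2.4   2.19  1.17] 0.0 
0.15 0 [0.592, -0.1215, 0.225] [-0.7   0.01  2.41  2.16  1.12] 0.0 
0.15 0.15 [0.55, -0.2, 0.45] [-0.92 -0.41  2.23  1.54  1.05] 0.0 
0.15 0.15 [0.52, -0.26, 0.4] [-1.07 -0.31  2.24  1.55  1.19] 0.0 
0.15 0.15 [0.52, -0.26, 0.19] [-1.07  0.06  2.35  1.74  1.22] 0.0 
0.15 0.15 [0.59, -0.22, 0.19] [-0.87  0.12  2.29  1.9   1.1 ] 0.0 
0.15 0.15 [0.592, -0.1215, 0.19] [-0.69  0.01  2.4   2.06  0.99] 0.0 
0.15 0.15 [0.592, -0.1215, 0.225] [-0.69 -0.08  2.4   2.01  0.95] 0.0 
0.3 0 [0.55, -0.2, 0.45] [-0.96 -0.3   2.21  1.68  1.28] 0.0 
0.3 0 [0.52, -0.26, 0.4] [-1.1  -0.19  2.21  1.65  1.42] 0.0 
0.3 0 [0.52, -0.26, 0.19] [-1.1   0.21  2.27  1.71  1.47] 0.0 
0.3 0 [0.59, -0.22, 0.19] [-0.91  0.25  2.22  1.86  1.35] 0.0 
0.3 0 [0.592, -0.1215, 0.19] [-0.75  0.15  2.35  2.   
[... 755 characters left out ...]
5, 0.19] [-0.79  0.21  2.28  1.84  1.37] 0.0 
0.45 0 [0.592, -0.1215, 0.225] [-0.79  0.13  2.29  1.82  1.35] 0.0 
0.45 0.15 [0.55, -0.2, 0.45] [-0.97 -0.24  2.1   1.47  1.39] 0.0 
0.45 0.15 [0.52, -0.26, 0.4] [-1.1  -0.14  2.1   1.44  1.49] 0.0 
0.45 0.15 [0.52, -0.26, 0.19] [-1.1   0.2   2.19  1.48  1.45] 0.0 
0.45 0.15 [0.59, -0.22, 0.19] [-0.93  0.24  2.15  1.61  1.33] 0.0 
0.45 0.15 [0.592, -0.1215, 0.19] [-0.78  0.12  2.28  1.72  1.23] 0.0 
0.45 0.15 [0.592, -0.1215, 0.225] [-0.78  0.05  2.28  1.69  1.22] 0.0 
cyl right [array([ 0.544, -0.521, -0.   ]), array([ 0.542, -0.459,  0.1  ])]
scoop [array([ 0.439, -0.535,  0.01 ]), array([ 0.325, -0.683,  0.01 ]), array([ 0.09, -0.67,  0.01])]
```

View pics/w1.png

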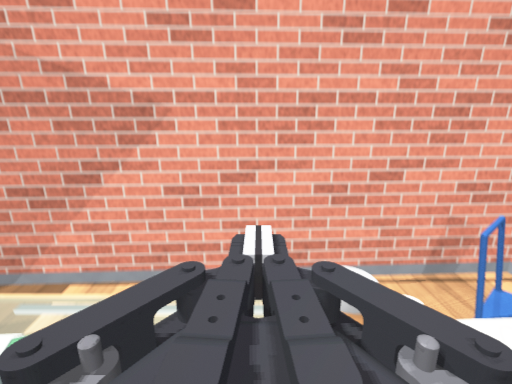

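View pics/t1.png

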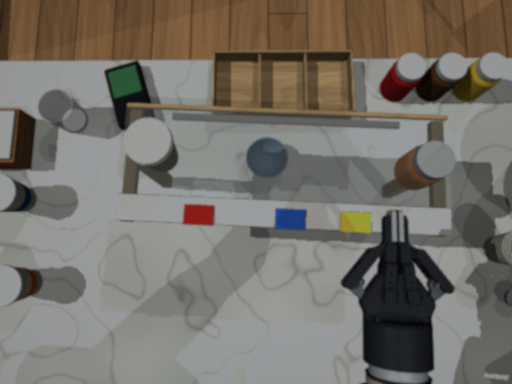

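The wrist view shows the closed fingers pointing level, straight ahead, and the top view shows the gripper clear above the lip. Backing straight out would hit the elbow limit. Instead I'll yaw +0.3, go down to the right of the yellow bar in front of the lip, then slide in underneath. No other switch is on that side.

```bash
python3 -m jog '[{"grip":1,"x":25,"y":0,"z":-7,"rx":0,"ry":0,"rz":0},{"grip":1,"x":35,"y":0,"z":-7,"rx":0,"ry":0,"rz":0},{"grip":1,"x":35,"y":0,"z":-7,"rx":0,"ry":0,"rz":0},{"grip":1,"x":35,"y":0,"z":-7,"rx":0,"ry":0,"rz":0},{"grip":1,"x":35,"y":0,"z":-7,"rx":0,"ry":0,"rz":0},{"grip":1,"x":25,"y":0,"z":-7,"rx":0,"ry":-6.6,"rz":0},{"grip":1,"x":0,"y":0,"z":0,"rx":0,"ry":-6.6,"rz":0},{"grip":1,"x":0,"y":0,"z":0,"rx":0,"ry":-6.5,"rz":0}]' 
python3 -c "
from h import *
report(yaw=.3,target=[.52,-.26,.19])"
```

```text
time: 3.42
eef_pos: [0.3546, -0.3113, 0.4548]
tcp_rot: [0.572, -0.424, 0.414, -0.567]
contact_force: [0.1, -0.6, -0.1]
opening: -0.002
t 3.42 p [ 0.3546 -0.3113  0.4548] tip [ 0.5197 -0.2598  0.4525] q [-1.1  -0.24  2.16  1.62  1.41 -0.34] F [ 0.1 -0.6 -0.1] op -0.0
R [[0.297, -0.015, 0.955], [-0.955, 0.002, 0.298], [-0.006, -1.0, -0.013]]
rotvec to target (tool,deg) [ 0.76  0.12 -0.36]
tip shift tool mm [  1.9 262.5   3.7]
```

```bash
python3 -m jog '[{"grip":1,"x":0,"y":33,"z":0,"rx":0.7,"ry":0,"rz":0},{"grip":1,"x":0,"y":35,"z":0,"rx":0,"ry":0,"rz":0},{"grip":1,"x":0,"y":35,"z":0,"rx":0,"ry":0,"rz":0},{"grip":1,"x":0,"y":35,"z":0,"rx":0,"ry":0,"rz":0},{"grip":1,"x":0,"y":35,"z":0,"rx":0,"ry":0,"rz":0},{"grip":1,"x":0,"y":35,"z":0,"rx":0,"ry":0,"rz":0},{"grip":1,"x":0,"y":32,"z":0,"rx":0,"ry":0,"rz":0},{"grip":1,"x":0,"y":23,"z":0,"rx":0,"ry":0,"rz":0}]' 
python3 - <<'E'
from h import *
from plant import read_camera
c=read_camera("wrist");cv2.imwrite("pics/w2.png",c["frame"][:,:,::-1]);np.savez("pics/w2.npz",**c)
report(yaw=.3,target=[.592,-.122,.19])
E
```

```text
time: 4.08
eef_pos: [0.3549, -0.3078, 0.1892]
tcp_rot: [-0.568, 0.422, -0.417, 0.571]
contact_force: [-0.4, 0.3, 0.1]
opening: -0.0
t 4.13 p [ 0.3541 -0.3066  0.1857] tip [ 0.5194 -0.2554  0.1848] q [-1.1   0.26  2.28  1.71  1.47 -0.96] F [-2.7 -0.1 -1.4] op 0.0
R [[0.296, -0.009, 0.955], [-0.955, 0.013, 0.296], [-0.016, -1.0, -0.005]]
rotvec to target (tool,deg) [ 0.29  0.03 -0.89]
tip shift tool mm [-106.    -4.1  108.8]
```

View pics/w2.png

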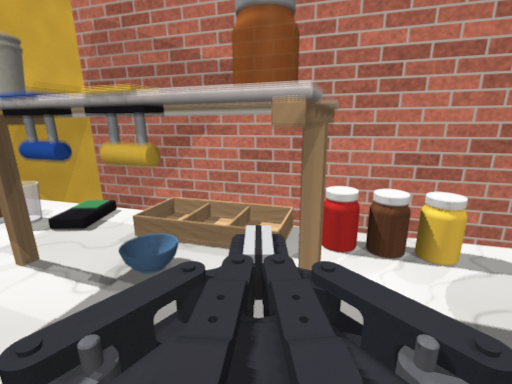

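The wrist view shows the yellow bar at about (130,153) and the blue bar at (45,150) behind it, with free space in front. I'll check this against the predicted position.

```bash
python3 - <<'E'
from h import *
c=load("w2");f=c["frame"].astype(np.uint8)
m=mask(f,'yellow',150,60);m[:120]=0;m[200:]=0;m[:,200:]=0
k=max(blobs(m),key=lambda q:q[0])[1]
print("bar rect",cv2.boundingRect(k))
M=cv2.moments(k);u=(M['m10']/M['m00'],M['m01']/M['m00']);print(u)
a=np.array([.046,.999,0])
for h in(.27,):
    C=np.array([.578,-.1213,h-.042]);print("pred",[proj(c,C+e*a).round(1) for e in(-.025,0,.025)], "under",proj(c,C-[0,0,.01]).round(1),"top",proj(c,C+[0,0,.01]).round(1))
o,d=ray(c,u);s=(.578-.046*0-o[0])/d[0];print("ray at x=.578",o+d*s)
for v in (144,164):pass
col=np.where(m[:,130])[0];print("col130",col.min(),col.max(),[ (o:=ray(c,(130,v))[0])+ (d:=ray(c,(130,v))[1])*((.572-o[0])/d[0]) for v in(col.min(),col.max())])
E
```

```text
bar rect (9, 120, 94, 80)
(64.1270529496781, 165.18981298997065)
pred [array([151.7, 153.9]), array([128. , 152.9]), array([105.9, 152. ])] under [129.5 164.5] top [126.4 141. ]
ray at x=.578 [ 0.578      -0.04494303  0.2142653 ]
col130 145 163 [array([ 0.572     , -0.12987897,  0.2353633 ]), array([ 0.572     , -0.12750812,  0.22041344])]
```

My colour mask caught the yellow wall behind. The predicted bar at (128,153), with its top and bottom at rows 141 and 164.5, still matches the bar visible in the picture. I'll slide in underneath.

```bash
python3 -m jog '[{"grip":1,"x":-10,"y":0,"z":20,"rx":0,"ry":0,"rz":-0.9},{"grip":1,"x":-20,"y":0,"z":25,"rx":0,"ry":0,"rz":0},{"grip":1,"x":-25,"y":0,"z":25,"rx":0,"ry":0,"rz":0},{"grip":1,"x":-25,"y":0,"z":20,"rx":0,"ry":0,"rz":0},{"grip":1,"x":-20,"y":0,"z":12,"rx":0,"ry":0,"rz":0},{"grip":1,"x":-6,"y":0,"z":7,"rx":0,"ry":0,"rz":0},{"grip":1,"x":0,"y":0,"z":0,"rx":0,"ry":0,"rz":0}]' 
python3 - <<'E'
from h import *
from plant import read_camera
c=read_camera("wrist");cv2.imwrite("pics/w3.png",c["frame"][:,:,::-1]);np.savez("pics/w3.npz",**c)
c=read_camera("top");cv2.imwrite("pics/t3.png",c["frame"][:,:,::-1])
report(yaw=.3,target=[.592,-.122,.218])
E
```

```text
time: 4.72
eef_pos: [0.429, -0.1733, 0.1919]
tcp_rot: [0.572, -0.415, 0.422, -0.568]
contact_force: [-0.1, -0.5, -0.6]
opening: 0.002
t 4.82 p [ 0.4289 -0.1753  0.1921] tip [ 0.5942 -0.1241  0.1926] q [-0.76  0.2   2.34  2.01  1.29 -1.04] F [-0.6 -0.5 -0.1] op -0.0
R [[0.296, 0.007, 0.955], [-0.955, -0.012, 0.296], [0.013, -1.0, 0.003]]
rotvec to target (tool,deg) [-0.17  0.02  0.75]
tip shift tool mm [ -2.3 -25.4  -1.4]
```

View pics/w3.png

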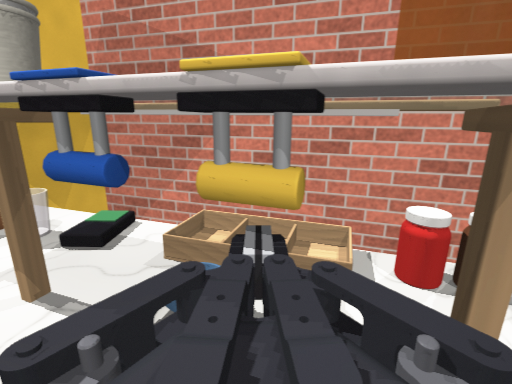

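View pics/t3.png

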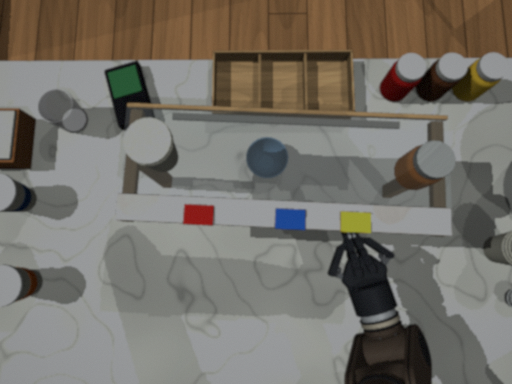

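The wrist view shows the fingertips centred just below the yellow bar, which is at (250,184). The top view shows them beneath the yellow tab, well away from blue. Now I'll lift in small steps.

```bash
python3 -m jog '[{"grip":1,"x":0,"y":-4,"z":0,"rx":0,"ry":0,"rz":0},{"grip":1,"x":0,"y":-4,"z":0,"rx":0,"ry":0,"rz":0},{"grip":1,"x":0,"y":-4,"z":0,"rx":0,"ry":0,"rz":0},{"grip":1,"x":0,"y":-2,"z":0,"rx":0,"ry":0,"rz":0},{"grip":1,"x":0,"y":0,"z":0,"rx":0,"ry":0,"rz":0}]' 
python3 -m jog '[{"grip":1,"x":0,"y":-3,"z":0,"rx":0,"ry":0,"rz":0},{"grip":1,"x":0,"y":-2,"z":0,"rx":0,"ry":0,"rz":0}]' 
python3 -m jog '[{"grip":1,"x":0,"y":-2,"z":0,"rx":0,"ry":0,"rz":0},{"grip":1,"x":0,"y":-2,"z":0,"rx":0,"ry":0,"rz":0}]' 
python3 -m jog '[{"grip":1,"x":0,"y":-2,"z":0,"rx":0,"ry":0,"rz":0},{"grip":1,"x":0,"y":0,"z":0,"rx":0,"ry":0,"rz":0}]'
```

```text
time: 5.23
eef_pos: [0.4285, -0.1748, 0.2062]
tcp_rot: [0.571, -0.415, 0.424, -0.567]
contact_force: [-0.4, 0.0, 0.0]
opening: 0.002
time: 5.4
eef_pos: [0.4281, -0.1742, 0.2099]
tcp_rot: [0.571, -0.417, 0.423, -0.566]
contact_force: [1.9, -2.5, -4.3]
opening: 0.002
time: 5.57
eef_pos: [0.4281, -0.174, 0.2139]
tcp_rot: [0.571, -0.417, 0.423, -0.567]
contact_force: [-0.3, -3.4, -3.8]
opening: -0.0
time: 5.73
eef_pos: [0.4282, -0.1739, 0.2164]
tcp_rot: [0.571, -0.416, 0.423, -0.567]
contact_force: [0.4, -2.5, -2.3]
opening: -0.005
```

Contact came at about z = 0.208 with roughly 3–4 N, so the bar is moving. I'll continue to the stop at about 0.222.

```bash
python3 -m jog '[{"grip":1,"x":0,"y":-2,"z":0,"rx":0,"ry":0,"rz":0},{"grip":1,"x":0,"y":-1.5,"z":0,"rx":0,"ry":0,"rz":0}]' 
python3 -m jog '[{"grip":1,"x":0,"y":-1.5,"z":0,"rx":0,"ry":0,"rz":0},{"grip":1,"x":0,"y":0,"z":0,"rx":0,"ry":0,"rz":0}]' 
python3 -m jog '[{"grip":1,"x":0,"y":-1.5,"z":0,"rx":0,"ry":0,"rz":0},{"grip":1,"x":0,"y":0,"z":0,"rx":0,"ry":0,"rz":0}]'
```

```text
time: 5.9
eef_pos: [0.4282, -0.1738, 0.2197]
tcp_rot: [0.571, -0.416, 0.423, -0.567]
contact_force: [-0.9, -2.7, -3.3]
opening: 0.002
time: 6.07
eef_pos: [0.4281, -0.1737, 0.2208]
tcp_rot: [0.572, -0.417, 0.423, -0.566]
contact_force: [1.5, -2.9, -7.2]
opening: 0.003
time: 6.23
eef_pos: [0.4279, -0.1736, 0.2215]
tcp_rot: [0.572, -0.418, 0.422, -0.565]
contact_force: [4.5, -2.8, -11.5]
opening: 0.0
```

The force is rising to 11.5 N at z ≈ 0.221, so this is the stop. I'll lower, back out the same way and look.

```bash
python3 -m jog '[{"grip":1,"x":0,"y":4,"z":0,"rx":0,"ry":0,"rz":0},{"grip":1,"x":0,"y":8,"z":0,"rx":0,"ry":0,"rz":0},{"grip":1,"x":0,"y":10,"z":0,"rx":0,"ry":0,"rz":0},{"grip":1,"x":0,"y":8,"z":0,"rx":0,"ry":0,"rz":0},{"grip":1,"x":0,"y":0,"z":0,"rx":0,"ry":0,"rz":0}]' 
python3 - <<'E'
from h import *
from plant import read_camera
c=read_camera("wrist");cv2.imwrite("pics/w4.png",c["frame"][:,:,::-1]);np.savez("pics/w4.npz",**c)
report(yaw=.3)
E
```

```text
time: 6.65
eef_pos: [0.4284, -0.1739, 0.1918]
tcp_rot: [0.571, -0.415, 0.423, -0.568]
contact_force: [0.5, 0.5, -0.5]
opening: -0.0
t 6.7 p [ 0.4286 -0.1741  0.1924] tip [ 0.5937 -0.1227  0.1931] q [-0.76  0.19  2.34  2.01  1.29 -1.04] F [-0.5  0.6 -0.2] op 0.0
R [[0.297, 0.007, 0.955], [-0.955, -0.01, 0.297], [0.011, -1.0, 0.004]]
rotvec to target (tool,deg) [-0.22  0.09  0.64]
```

View pics/w4.png

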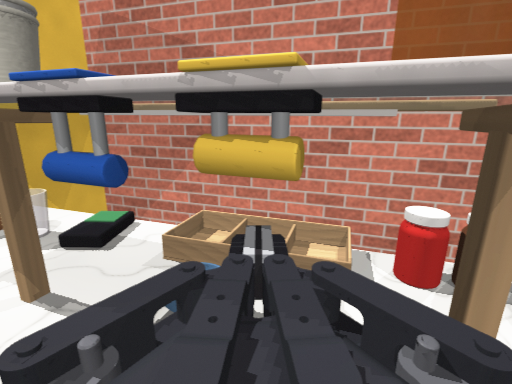

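The yellow bar rose from row 184 to 156. It is about 39 px thick for 20 mm, so that is about 14 mm. Blue is unchanged. I'll back away and check all three.

```bash
python3 -m jog '[{"grip":1,"x":10,"y":0,"z":-10,"rx":0,"ry":0,"rz":0},{"grip":1,"x":20,"y":0,"z":-20,"rx":0,"ry":0,"rz":0},{"grip":1,"x":25,"y":0,"z":-25,"rx":0,"ry":0,"rz":0},{"grip":1,"x":25,"y":0,"z":-25,"rx":0,"ry":0,"rz":0},{"grip":1,"x":15,"y":0,"z":-20,"rx":0,"ry":0,"rz":0},{"grip":1,"x":5,"y":0,"z":-5,"rx":0,"ry":-7,"rz":0},{"grip":1,"x":0,"y":0,"z":0,"rx":0,"ry":-7,"rz":0},{"grip":1,"x":0,"y":0,"z":0,"rx":0,"ry":-7,"rz":0}]' 
python3 - <<'E'
from h import *
from plant import read_camera
a,b=load("w3"),load("w4")
for n,c in(("before",a),("after",b)):
    m=mask(c["frame"],'yellow',150,60)
    col=np.where(m[110:225,250])[0]+110
    o=[];
    for v in(col.min(),col.max()):
        p,d=ray(c,(250,float(v)));o.append(np.round(p+d*((.571-p[0])/d[0]),4))
    print(n,col.min(),col.max(),o)
c=read_camera("wrist");cv2.imwrite("pics/w5.png",c["frame"][:,:,::-1])
report()
E
```

```text
time: 7.37
eef_pos: [0.3574, -0.3021, 0.1947]
tcp_rot: [0.639, -0.303, 0.311, -0.634]
contact_force: [0.4, 0.6, -0.8]
opening: -0.006
before 164 203 [array([ 0.571 , -0.1237,  0.2394]), array([ 0.571 , -0.1238,  0.2217])]
after 136 176 [array([ 0.571 , -0.1244,  0.2514]), array([ 0.571 , -0.1245,  0.2341])]
t 7.42 p [ 0.3578 -0.3022  0.1947] tip [ 0.4926 -0.1938  0.1945] q [-1.09  0.28  2.22  1.42  1.68 -0.95] F [-0.8 -0.8  0.3] op -0.0
R [[0.626, 0.008, 0.78], [-0.779, -0.012, 0.626], [0.014, -1.0, -0.001]]
rotvec to target (tool,deg) [-0.23 41.42  0.8 ]
```

View pics/w5.png

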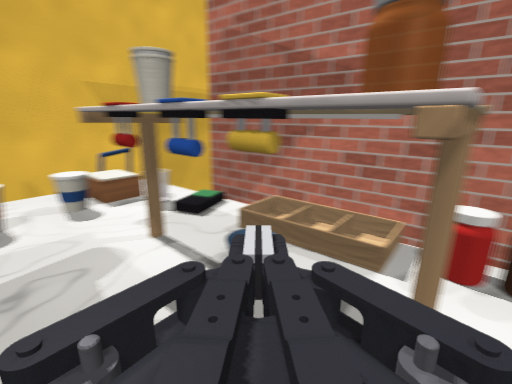

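The view shows yellow raised at (253,141), with blue (185,147) and red (125,140) still hanging low. The measured rise is about 12.5–13 mm, the force showed the stop, and the gripper is clear. I'll let it settle and hand in.

```bash
python3 -m jog '[{"grip":1,"x":0,"y":0,"z":0,"rx":0,"ry":0,"rz":0},{"grip":1,"x":0,"y":0,"z":0,"rx":0,"ry":0,"rz":0},{"grip":1,"x":0,"y":0,"z":0,"rx":0,"ry":0,"rz":0}]' && python3 -c "
from plant import sign_off
print(sign_off())"
```

```text
time: 7.67
eef_pos: [0.3579, -0.3005, 0.194]
tcp_rot: [0.638, -0.306, 0.313, -0.633]
contact_force: [-0.0, -0.7, -0.5]
opening: 0.002
the job is handed in; nothing more can be done
None
```

The yellow switch is up and the job is handed in, at about 7.7 s on the robot's clock; no verdict was reported. I found the bar by triangulating the three tabs, slid the closed fingers in level from the right underneath it, pushed up to the stop and backed out.

**Last checks:**
- **Yellow bar:** the wrist images before and after show it about 12.5–13 mm higher. That is a little under the nominal 14 mm, because I cast the rays onto a plane slightly in front of the bar. The finger rose about 13–14 mm from first contact, and the force climbed from about 4 N to 11.5 N at the stop.
- **Blue and red bars:** both still hang low in the last picture. I checked this by eye only and did not measure their heights.
- **Robot:** the gripper stands clear of everything, with under 1 N on the force reading.

**Failed or disagreed:**
- The first jog calls were refused because each row needs all its keys. Nothing moved.
- One colour mask for the yellow bar caught the yellow wall, so I compared the predicted bar position with the picture by eye instead. They agreed.

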